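Slide a dose card out over the dispensing step's edge

TASK

With the fingertips, gently push the dose card with the blue band along the grey dispensing step until exactly its blue band hangs out over the far edge, the band's inner border in line with the edge and the card square to it, so that the nurse opposite can take it by the band. Slide it flat on the step, without pinching, lifting or tipping it, and leave the orange-banded card and the two small bottles where they are.

Things in the scene. Friction and masses are not known exactly. Their poses are not given: they have to be found in the camera images.
- platform: The dispensing step: a fixed grey slab 260 (its x) x 460 (its y) x 40 mm high, standing on the table; origin at the centre of its underside. Its x axis points to the far edge, away from the robot; the top is level, at z = 0.040 m, and the table is 40 mm below.
- ledge_edge (a point): Middle of the step's far top edge (x = +130 mm in the step's frame, at the height of the top), marked by a yellow strip 8 mm wide along the top; same axes as the step. The edge runs along its y axis, and beyond it, towards +x, there is nothing under a card.
- blue_card: The card to slide: a loose rigid white plastic dose card 120 (its x) x 100 (its y) x 6 mm thick, about 60 to 130 g, lying flat on the step, with printed mint-green pills in flat grey pockets (smooth top) and a blue band 30 mm wide across its whole far end. Origin at the centre of its underside; x points to the band end (band from x = +30 to +60 mm), z up. It starts wholly on the step, turned by up to 0.25 rad against it, to the left or right of the orange card.
- blue_line (a point): Middle of the inner border of the blue band on top of the blue card (x = +30 mm, y = 0, z = 6 mm in the card's frame); this has to end in line with the step's far edge.
- orange_card: A card of the same size with an orange band and cream pills, about 70 mm beside the blue one; not to be moved. Origin at the centre of its underside, x to its band end.
- white_bottle: Loose small white pill bottle with a white cap, 36 mm diameter, 65 mm high, standing on the step near one of its short ends; not to be moved. Origin at the centre of its underside.
- red_bottle: Loose small white pill bottle with a red cap, 36 mm diameter, 60 mm high, standing on the step near the other short end; not to be moved. Origin at the centre of its underside.
Things that resemble listed ones, but are neither listed nor needed, are in the scene too. What is shaped like the blue_card but turquoise is not meant.

How it is judged:
By the outcome, as a careful person would: the job done as asked, in the order asked, and still so for the second after the job is handed in, with the robot touching nothing.
It also fails if it takes over 32 s, if anything falls off the work surface, if the arm or the gripper's body presses on something with over 40 N, if the wrist force passes 120 N, or if a joint passes its speed limit or range.

ROBOT

A 7-joint arm with a two-finger parallel gripper is mounted at the origin on the work surface. World frame = base frame: x ahead of the robot, y to its left, z up, the work surface at z = 0. Lengths are in mm, angles in rad, forces in N, time in s.
With the tool pointing down it reaches from about 400 to 875 mm from the base axis. Payload 4.4 kg.
Tool frame: the origin (TCP) lies at the very end of the fingers, on their centre line; the grasp point (between the pads) lies behind it (ctrl.hold_point_z is the z of the grasp point in the tool frame, in mm); z points along the fingers, y is the direction in which the jaws open and shut (so a half turn about z gives the same grasp; the last joint's range is limited). The gripper opens to 85 mm and grips with 20 to 120 N. Pads are 22 mm wide; open, the fingers measure 114 mm over their backs; the gripper's body (76 mm by 85 mm) begins 54 mm behind the grasp point. The pads swing forward as they close: fully open they stand 13 mm farther back than shut.
Start: joints at [1.126, 0.628, 0.038, 1.517, -0.027, 0.996, -0.02], TCP at [240.402, -603.924, 231.313] pointing down, gripper open.
Joint ranges: [-3.06, 3.06], [-0.37, 2.12], [-1.25, 1.32], [0.18, 2.47], [-1.1, 4.24], [0.23, 1.98], [-2.94, 2.94]. Speed limits (rad/s): [2.57, 2.57, 3.14, 3.14, 3.14, 3.14, 3.14].

INTERFACE

Orientations are given as [roll, pitch, yaw] about the fixed x, y, z axes, in that order (R = Rz(yaw) Ry(pitch) Rx(roll)).
In Python, from cell import ctrl, vision gives the robot as it stands.
- The arm moves only by the shell command python3 -m crank 'ROWS' [OPENING]. ROWS is JSON, a list of rows, each an object of numbers: "x", "y", "z": the shift along the tool's x, y, z in cm; "spin": the turn about the tool's z in rad. A call has 1 to 5 rows; each row shifts and turns the commanded pose from where the row before left it, along the tool's axes as they then stand; what a row does not reach is not made up. A row lasts 1/10 s, in which the tool goes at most 50 mm and 8.59 degrees, less where a joint would pass 70% of its speed; a pose out of reach is approached as far as the arm can. A call is refused whole if a number of a shift passes 5 or a number of a turn 0.15, either way. A call with a gripper value outside its range is refused whole. OPENING is the opening in per cent of the stroke, from 0 (shut) to 100 (fully open), set as the call begins (- or left out, the last holds). The fingers move at their own pace and stop on an object; the grip force is fixed at half the most. Time passes only in rows, so rows that do not move let the fingers close. It gives the time, the measured TCP pose, the force and the opening at its end, in the units of the state.
- ctrl.read_state(): the state, without advancing time (a new reading comes with each control period).
- vision.get_image(name): name is "scene" or "side" or "wrist"; returns the picture (400x640x3 uint8, blue, green, red); there is no depth.
- vision.calibration(name): a dict with "vfov" (degrees; the focal length in pixels is half the picture's height over the tangent of half this angle, whatever the lens; pixels are square), "cx", "cy" (the principal point, pixels), "distortion" ([k1, k2, p1, p2, k3] as OpenCV has them; the pictures are not rectified), "eye" and "rotation" of the camera in the world. Camera axes: x right, y up, looking along -z (the intrinsics and any distortion apply to the point x, -y, -z); pixel columns grow to the right and rows downward; lengths in mm; the calibration is good to about 2 mm. A picture is of the moment at which its call begins: read the wrist's pose just before it. calibration takes no time and is no camera call; for the wrist camera it gives the pose at the moment of the call.
- ctrl.finish_job(): hands the job in, once; it reports no verdict.
Trained networks look in the newest picture that a camera, given by its name, has taken for a name from the list of things; names that differ only in an ending like _2 or _b are one class to them, and where a whole thing is asked for, a point or a joint stands for the part that bears it (a point fixed in the world has none). Each returns a list of dicts, best first, with "score" (0 to 1); they miss things now and then, are a little off and sometimes report something else, mostly with a low value. They report only what shows in the picture. A call takes as long as a camera call. They do not tell look-alikes from the thing itself.
- vision.boxes_of(name, camera): "extent" ([left, top, right, bottom] in pixels, round what is visible of it).
- vision.regions_of(name, camera): "mask" (400x640 bool, what is visible of it) and "extent" ([left, top, right, bottom] in pixels, round what is visible of it).
- vision.place_of(name, camera): "point" ([column, row] in pixels: a listed point, or the origin of a listed thing).
The state is a dict: "clock": time; "qpos": joint angles; "qd": joint speeds; "tau": joint torques, N m; "eef_pos": TCP position; "tool_rot": TCP orientation; "force": force on the tool from outside, world axes, zero at the start; "torque": the same for the moment, N m; "width": finger opening in mm.
Only numpy, scipy, OpenCV 4.12 (cv2) and the standard library are available. Lean on these libraries where they do the work, as an engineer would, in place of code of your own. Each camera call takes 0.05 s, during which the arm holds its last target.

## Working session

There is one attempt and no reset: what is moved stays moved. The work goes in short steps, Python scripts to look and compute and a shell command to move; the robot and the scene stay as the last step left them, time stands still between calls to the robot, and variables do not carry over. Pictures are saved under pics/ and viewed, and the job is handed in when it is done.

```bash
mkdir -p pics; ls; python3 - <<'E'
from cell import ctrl, vision
import cv2
print(ctrl.read_state(), ctrl.hold_point_z)
for n in ("scene","side"):
    cv2.imwrite(f"pics/{n}0.png",vision.get_image(n)); print(n,vision.calibration(n))
E
```

```text
pics
{'clock': 0.0, 'qpos': array([ 1.12618883,  0.62935147,  0.03846127,  1.51836553, -0.02700876,
        0.99629265, -0.01999593]), 'qd': array([-0.00075532, -0.00047466, -0.00081906,  0.00041216, -0.00355399,
       -0.00091115,  0.0010016 ]), 'tau': array([-1.80089861e-03, -5.63397145e+01,  1.22512210e+00, -1.93443435e+01,
        1.09005219e-02,  1.04663594e-02, -7.66364423e-06]), 'eef_pos': array([ 240.16692955, -603.33336196,  230.38676311]), 'tool_rot': array([-3.13969442e+00,  2.92967661e-05,  3.78791251e-01]), 'force': array([-0.21008649,  0.77671531, -0.13738571]), 'torque': array([ 0.01256792,  0.08417545, -0.00506543]), 'width': 85.39117667487746} -18.700000000000003
scene {'vfov': 42.98036921589812, 'cx': 318.8694648067414, 'cy': 196.74415734922633, 'distortion': array([-0.15728497,  0.        ,  0.        ,  0.        ,  0.        ]), 'eye': array([1327.74056886,  -61.03015512,  927.97796054]), 'rotation': array([0.67651993, 0.00924403, 1.50258271])}
side {'vfov': 46.36289945099891, 'cx': 317.3602784605961, 'cy': 197.95006981209855, 'distortion': array([-0.12291127,  0.        ,  0.        ,  0.        ,  0.        ]), 'eye': array([295.6916091 , 413.27003142, 735.40735579]), 'rotation': array([ 0.69530552, -0.00288297, -2.4621672 ])}
```

View pics/scene0.png

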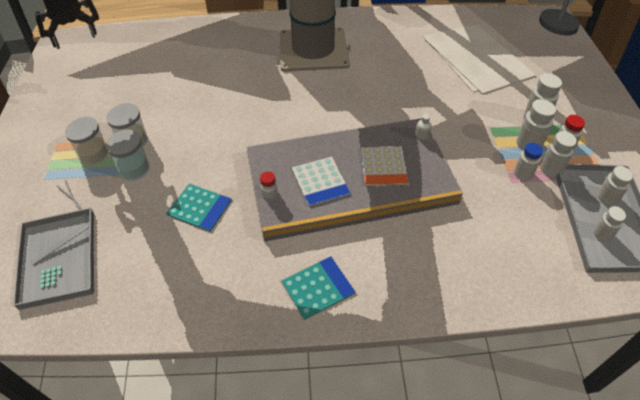

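View pics/side0.png

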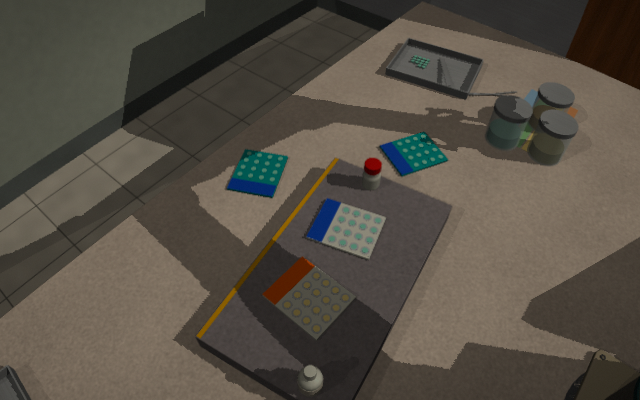

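```bash
cat > h.py <<'E'
import numpy as np, cv2
from scipy.spatial.transform import Rotation as Ro
def cam(c):
    f=200/np.tan(np.radians(c["vfov"])/2)
    K=np.array([[f,0,c["cx"]],[0,f,c["cy"]],[0,0,1.]])
    R=Ro.from_euler("xyz",c["rotation"]).as_matrix()@np.diag([1,-1,-1])
    return K,np.array(c["distortion"]),R,np.array(c["eye"])
def back(c,px,z):
    K,d,R,e=cam(c)
    u=cv2.undistortPoints(np.array(px,float).reshape(-1,1,2),K,d).reshape(-1,2)
    r=np.c_[u,np.ones(len(u))]@R.T
    return (e+r*((z-e[2])/r[:,2])[:,None])[:,:2]
def proj(c,P):
    K,d,R,e=cam(c)
    return cv2.projectPoints(np.array(P,float).reshape(-1,1,3),cv2.Rodrigues(R.T)[0],-R.T@e,K,d)[0].reshape(-1,2)
def top(c,img,z,x0,x1,y0,y1,s):
    # image: column -> y decreasing (right), row -> x decreasing ; s px/mm
    W=int((y1-y0)*s);H=int((x1-x0)*s)
    v,u=np.mgrid[0:H,0:W]
    P=np.c_[(x1-v/s).ravel(),(y1-u/s).ravel(),np.full(H*W,z)]
    q=proj(c,P).astype(np.float32).reshape(H,W,2)
    return cv2.remap(img,q[...,0],q[...,1],cv2.INTER_LINEAR)
E
python3 - <<'E'
from h import *
from cell import ctrl, vision
for n in ("scene","side"):
    img=cv2.imread(f"pics/{n}0.png");c=vision.calibration(n)
    for nm,z in (("blue_card",46),("orange_card",46),("platform",40),("red_bottle",40),("white_bottle",40)):
        for r in vision.regions_of(nm,n)[:3]:
            m=r["mask"].astype(np.uint8)
            cn=max(cv2.findContours(m,0,2)[0],key=cv2.contourArea).reshape(-1,2)
            w=back(c,cn,z).astype(np.float32)
            print(n,nm,round(r["score"],2),np.round(r["extent"]),[np.round(a,1) for a in cv2.minAreaRect(w)])
        print(n,nm,[(np.round(p["point"],1),np.round(back(c,[p["point"]],40),1)) for p in vision.place_of(nm,n)[:3]])
    for nm in("ledge_edge","blue_line"):
        print(n,nm,[(round(p["score"],2),np.round(p["point"],1),np.round(back(c,[p["point"]],40 if nm[0]=="l" else 46),1)) for p in vision.place_of(nm,n)[:3]])
    t=top(c,img,40,380,800,-300,300,1.3)
    cv2.imwrite(f"pics/top_{n}0.png",t)
i=cv2.imread("pics/scene0.png")[130:240,235:470];cv2.imwrite("pics/crop0.png",cv2.resize(i,None,fx=3.3,fy=3.3,interpolation=2))
print(ctrl.read_state()["clock"])
E
```

```text
scene blue_card 0.71 [278. 260. 357. 319.] [array([845.1, -38.4]), array([ 98.3, 114.8]), np.float64(25.8)]
scene blue_card 0.66 [295. 156. 350. 205.] [array([572.4, -15.2]), array([124.2, 100.8]), np.float64(16.0)]
scene blue_card 0.55 [166. 187. 233. 232.] [array([ 627.1, -289.1]), array([116.6,  99.5]), np.float64(62.1)]
scene blue_card [(array([318.7, 288. ]), array([[845.6, -36.7]])), (array([201.9, 210.9]), array([[ 636.4, -282. ]])), (array([319.3, 178.6]), array([[562.3, -16. ]]))]
scene orange_card 0.83 [362. 146. 407. 188.] [array([535.9, 137.6]), array([ 99.3, 123.8]), np.float64(88.4)]
scene orange_card [(array([383.6, 165.4]), array([[532.6, 138.4]]))]
scene platform [(array([349. , 180.4]), array([[572.9,  51.8]]))]
scene red_bottle 0.87 [259. 169. 275. 201.] [array([ 570.2, -134.8]), array([84. , 37.7]), np.float64(5.3)]
scene red_bottle [(array([268.7, 193.7]), array([[ 598.5, -133. ]]))]
scene white_bottle 0.86 [416. 115. 433. 141.] [array([407.9, 260.2]), array([33.3, 91.6]), np.float64(77.8)]
scene white_bottle [(array([419.8, 135. ]), array([[437.3, 244.7]]))]
sce
[... 908 characters left out ...]
. 400.] [array([535.7,  60.8]), array([263.9, 470.8]), np.float64(8.7)]
side platform [(array([334.5, 277.5]), array([[525.1,  79.6]]))]
side red_bottle [(array([370. , 184.1]), array([[ 599.8, -133.4]]))]
side white_bottle 0.58 [296. 365. 322. 398.] [array([446.3, 242.2]), array([37.3, 46.9]), np.float64(39.1)]
side white_bottle [(array([310.9, 381.4]), array([[443.6, 242.2]]))]
side ledge_edge [(0.58, array([276.2, 238.2]), array([[656.9,  81.5]])), (0.5, array([337.3, 276.2]), array([[522.9,  74.5]]))]
side blue_line [(0.91, array([400.8, 160.7]), array([[ 584.5, -222.5]])), (0.85, array([254.3, 180.2]), array([[781.8,   7.9]])), (0.82, array([333. , 219.2]), array([[600.8, -13.8]]))]
1.3
```

Could be taken for the blue card: the turquoise cards at scene (200,206) and (318,287), and the white card with a blue band at (322,180), on the step. By its description it is the third. I'll check it in the crop.

View pics/crop0.png

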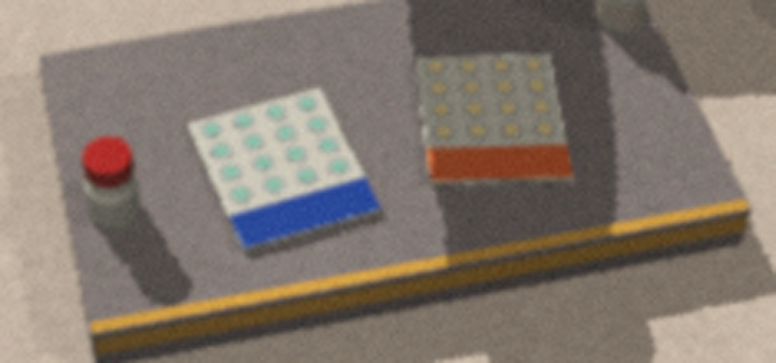

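View pics/top_scene0.png

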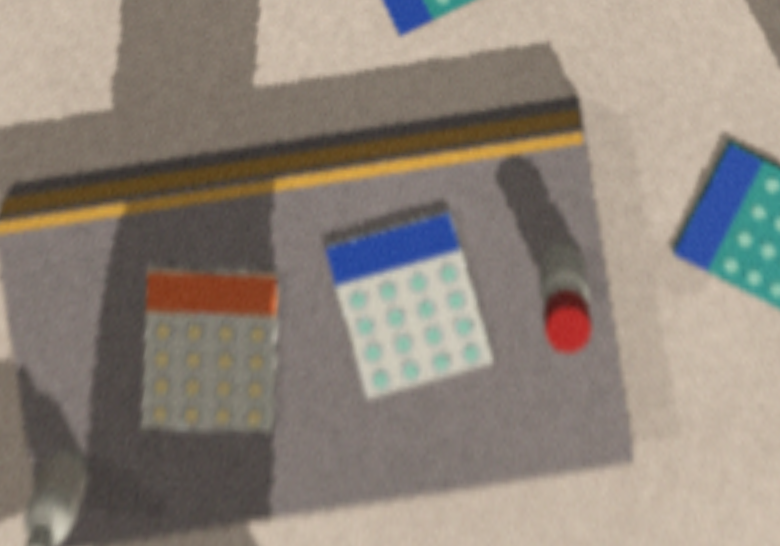

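View pics/top_side0.png

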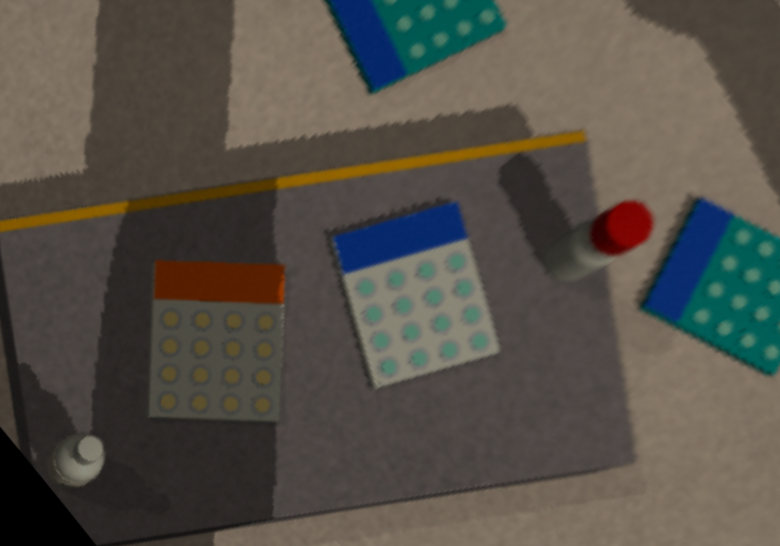

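```bash
cat >> h.py <<'E'
def linefit(ys,xs):
    ys=np.array(ys);xs=np.array(xs);k=np.ones(len(ys),bool)
    for _ in range(6):
        p=np.polyfit(ys[k],xs[k],1);r=xs-np.polyval(p,ys);k=abs(r)<max(1.0,2*np.std(r[k]))
    return p,np.std(r[k]),k.sum()
def measure(n,img,c,y0=-140,y1=280):
    s=2.;o={}
    t=top(c,img,40,560,740,-160,300,s);hsv=cv2.cvtColor(t,cv2.COLOR_BGR2HSV)
    m=((hsv[...,0]>13)&(hsv[...,0]<32)&(hsv[...,1]>140)).astype(np.uint8)
    up=[];lo=[]
    for u in range(0,m.shape[1],3):
        v=np.flatnonzero(m[:,u])
        if len(v)>6 : up.append((300-u/s,740-v[0]/s+.25));lo.append((300-u/s,740-v[-1]/s-.25))
    for k,a in(("far",up),("near",lo)):
        a=np.array(a); p,r,q=linefit(a[:,0],a[:,1]); o[k]=p
        print(n,k,"x=%.2f+%.4f*y"%(p[1],p[0]),"ang %.4f"%-np.arctan(p[0]),"res %.2f n%d"%(r,q))
    return o
def blueband(n,img,c,guess,z=46,r=110):
    s=2.
    x0,y0=guess
    t=top(c,img,z,x0-r,x0+r,y0-r,y0+r,s);hsv=cv2.cvtColor(t,cv2.COLOR_BGR2HSV)
    m=((hsv[...,0]>100)&(hsv[...,0]<130)&(hsv[...,1]>150)).astype(np.uint8)
    cn=cv2.findContours(m,0,1)[0]
    cn=max(cn,key=lambda a:cv2.contourArea(a) if cv2.pointPolygonTest(cv2.convexHull(a),(r*s,r*s),True)>-60 else 0).reshape(-1,2)
    w=np.c_[x0+r-cn[:,1]/s,y0+r-cn[:,0]/s].astype(np.float32)
    q=cv2.minAreaRect(w);b=cv2.boxPoints(q)
    # long direction
    e=b[1]-b[0] if np.linalg.norm(b[1]-b[0])>np.linalg.norm(b[2]-b[1]) else b[2]-b[1]
    e=e/np.linalg.norm(e); e=e if e[1]>0 else -e
    yaw=np.arctan2(-e[0],e[1])   # e = card +y
    ax=np.array([np.cos(yaw),np.sin(yaw)])
    # inner/far border by regression
    l=(w-np.array(q[0]))@np.c_[ax,e]
    res={}
    for nm,k in (("inner",l[:,0]<-8),("outer",l[:,0]>8)):
        k&=abs(l[:,1])<42
        p,rr,_=linefit(l[k,1],l[k,0]);P=np.array(q[0])+p[1]*ax
        res[nm]=(P,yaw-np.arctan(p[0]))
        print(n,nm,"mid",np.round(P,1),"yaw %.4f"%res[nm][1],"res %.2f"%rr)
    print(n,"band rect",np.round(q[1],1),"yaw %.4f"%yaw)
    return res
E
python3 - <<'E'
from h import *
from cell import ctrl, vision
for n in ("scene","side"):
    img=cv2.imread(f"pics/{n}0.png");c=vision.calibration(n)
    measure(n,img,c); blueband(n,img,c,(615,-4))
print(np.round(vision.calibration("wrist")["eye"]),vision.calibration("wrist")["rotation"],vision.calibration("wrist")["vfov"])
E
```

```text
scene far x=692.33+-0.1550*y ang 0.1538 res 0.34 n291
scene near x=668.09+-0.1556*y ang 0.1544 res 0.25 n298
scene inner mid [602.5  -5.1] yaw 0.2784 res 0.20
scene outer mid [625.5   1.5] yaw 0.2776 res 0.34
scene band rect [25.2 95.4] yaw 0.2783
side far x=677.50+-0.1550*y ang 0.1538 res 0.26 n300
side near x=667.90+-0.1542*y ang 0.1529 res 0.21 n300
side inner mid [601.5  -7.7] yaw 0.2836 res 0.16
side outer mid [6.288e+02 3.000e-01] yaw 0.2792 res 0.23
side band rect [29.4 98.3] yaw 0.2838
[ 311. -575.  374.] [-3.03166784e-01  9.79240727e-05 -1.19220067e+00] 63.68889776367021
```

The crop shows a white card with mint pills and a blue band on the step: this is the right card. The edge is x ≈ 676.3 − 0.155·y (step yaw 0.154). The card's yaw is 0.281, and its band border is about 74 mm short of the edge. My plan is to push its rear edge with two spread fingertips, tool yaw equal to the step's.

```bash
python3 -m crank '[{"x":3.1,"y":-3.4,"spin":0.115},{"x":2.8,"y":-3.8,"spin":0.11},{"x":2.5,"y":-4.2},{"x":2.5,"y":-4.2},{"x":2.5,"y":-4.2}]' 60
```

```text
invalid input at $[0]: expected keys x, y, z, spin
```

```bash
python3 -m crank '[{"x":2.5,"y":-4.2},{"x":2.5,"y":-4.2},{"x":2.5,"y":-4.2},{"x":2.5,"y":-4.2},{"x":0}]'
```

```text
invalid input at $[0]: expected keys x, y, z, spin
```

```bash
python3 -m crank '[{"x":3.1,"y":-3.4,"z":0,"spin":0.115},{"x":2.8,"y":-3.8,"z":0,"spin":0.11},{"x":2.5,"y":-4.2,"z":0,"spin":0},{"x":2.5,"y":-4.2,"z":0,"spin":0},{"x":2.5,"y":-4.2,"z":0,"spin":0}]' 60
```

```text
clock: 1.8
eef_pos: [329.2, -379.1, 231.5]
tool_rot: [3.141, -0.001, 0.154]
force: [0.5, 0.6, 1.0]
width: 51.3
```

```bash
python3 -m crank '[{"x":2.5,"y":-4.2,"z":0,"spin":0},{"x":2.5,"y":-4.2,"z":0,"spin":0},{"x":2.5,"y":-4.2,"z":0,"spin":0},{"x":2.5,"y":-4.2,"z":0,"spin":0},{"x":0,"y":0,"z":0,"spin":0}]'; python3 - <<'E'
from cell import ctrl
s=ctrl.read_state();print(s["clock"],s["eef_pos"],s["tool_rot"],s["width"])
E
```

```text
clock: 2.3
eef_pos: [404.6, -192.5, 231.5]
tool_rot: [-3.139, -0.002, 0.166]
force: [-0.2, 0.5, 0.2]
width: 51.1
2.3 [ 404.64952902 -192.47036395  231.54910618] [-3.13867860e+00 -2.28911943e-03  1.65951634e-01] 51.09354007067531
```

```bash
python3 -m crank '[{"x":2.3,"y":-3.7,"z":0,"spin":0},{"x":2.3,"y":-3.7,"z":0,"spin":0},{"x":2.3,"y":-3.7,"z":0,"spin":0},{"x":2.3,"y":-3.7,"z":0,"spin":0},{"x":0,"y":0,"z":3,"spin":0}]'
```

```text
clock: 2.8
eef_pos: [475.8, -32.9, 203.9]
tool_rot: [-3.14, -0.012, 0.163]
force: [0.9, -0.8, -0.5]
width: 51.7
```

```bash
python3 -m crank '[{"x":0,"y":0,"z":4,"spin":0},{"x":0,"y":0,"z":4,"spin":0},{"x":0,"y":0,"z":3,"spin":0},{"x":0,"y":0,"z":0,"spin":0},{"x":0,"y":0,"z":0,"spin":0}]'; python3 - <<'E'
from cell import vision
import cv2
for n in("wrist","side","scene"): cv2.imwrite(f"pics/{n}1.png",vision.get_image(n))
E
```

```text
clock: 3.3
eef_pos: [470.0, -39.6, 91.6]
tool_rot: [3.142, 0.001, 0.153]
force: [-1.1, -0.0, 0.9]
width: 50.8
```

View pics/wrist1.png

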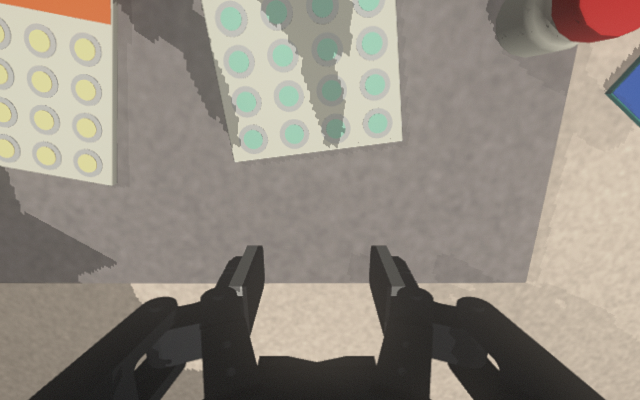

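View pics/side1.png

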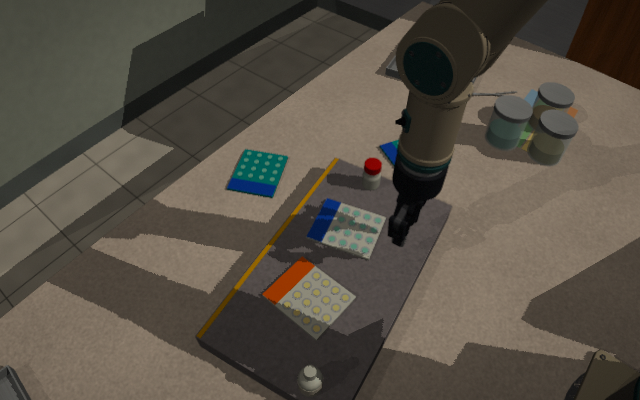

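The wrist view shows both fingertips, at (262,250) and (370,250), behind the card's rear edge, which runs from (235,160) to (402,140). They are centred on it. Next I'll descend behind it with force checks.

```bash
python3 -m crank '[{"x":0,"y":0,"z":2.5,"spin":0},{"x":0,"y":0,"z":1.5,"spin":0},{"x":0,"y":0,"z":0.4,"spin":0},{"x":0,"y":0,"z":0,"spin":0},{"x":0,"y":0,"z":0,"spin":0}]'
```

```text
clock: 3.95
eef_pos: [470.8, -39.3, 48.4]
tool_rot: [3.141, -0.002, 0.154]
force: [1.2, -0.1, 1.5]
width: 51.1
```

```bash
python3 -m crank '[{"x":0,"y":0,"z":0.2,"spin":0},{"x":0,"y":0,"z":0.1,"spin":0},{"x":0,"y":0,"z":0.1,"spin":0},{"x":0,"y":0,"z":0,"spin":0}]'
```

```text
clock: 4.35
eef_pos: [469.9, -39.2, 43.3]
tool_rot: [-3.142, -0.0, 0.154]
force: [0.1, 0.2, 0.3]
width: 51.2
```

```bash
python3 -m crank '[{"x":0,"y":0,"z":0.1,"spin":0},{"x":0,"y":0,"z":0.1,"spin":0},{"x":0,"y":0,"z":0,"spin":0}]'
```

```text
clock: 4.65
eef_pos: [469.8, -39.2, 41.2]
tool_rot: [-3.142, 0.0, 0.154]
force: [-0.1, 0.7, 0.6]
width: 51.2
```

```bash
python3 -m crank '[{"x":0,"y":0,"z":0.1,"spin":0},{"x":0,"y":0,"z":0,"spin":0}]'
```

```text
clock: 4.85
eef_pos: [469.8, -39.2, 40.2]
tool_rot: [-3.142, 0.0, 0.154]
force: [-0.2, 1.1, -0.8]
width: 51.2
```

```bash
python3 -m crank '[{"x":0,"y":0,"z":0.1,"spin":0},{"x":0,"y":0,"z":0,"spin":0}]'
```

```text
clock: 5.05
eef_pos: [469.9, -39.2, 39.2]
tool_rot: [-3.142, 0.0, 0.154]
force: [-0.0, 0.4, 0.3]
width: 51.3
```

```bash
python3 -m crank '[{"x":0,"y":0,"z":0.1,"spin":0},{"x":0,"y":0,"z":0,"spin":0}]'
```

```text
clock: 5.25
eef_pos: [469.9, -39.2, 38.2]
tool_rot: [-3.142, 0.0, 0.154]
force: [-1.1, -0.3, 0.3]
width: 51.2
```

```bash
python3 -m crank '[{"x":0,"y":0,"z":0.1,"spin":0},{"x":0,"y":0,"z":0,"spin":0}]'
```

```text
clock: 5.45
eef_pos: [469.8, -39.2, 37.2]
tool_rot: [-3.142, 0.0, 0.154]
force: [0.5, -0.1, -0.5]
width: 51.2
```

```bash
python3 - <<'E'
from cell import vision
import cv2
cv2.imwrite(f"pics/wrist2.png",vision.get_image("wrist"))
E
```

```text
(no output)
```

View pics/wrist2.png

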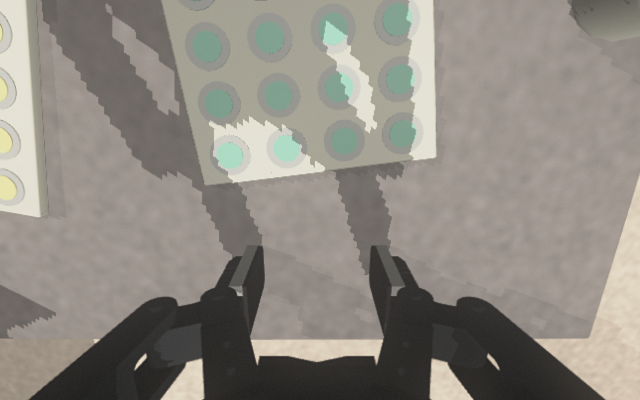

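Tips are near the step but not touching yet, judging by the shadows. I'll continue down.

```bash
python3 -m crank '[{"x":0,"y":0,"z":0.1,"spin":0},{"x":0,"y":0,"z":0,"spin":0}]'
```

```text
clock: 5.7
eef_pos: [470.0, -39.2, 36.8]
tool_rot: [3.142, -0.0, 0.154]
force: [-0.8, 0.1, 5.7]
width: 50.5
```

```bash
python3 -m crank '[{"x":0,"y":0,"z":0.1,"spin":0},{"x":0,"y":0,"z":0,"spin":0}]'
```

```text
clock: 5.9
eef_pos: [470.0, -39.2, 36.7]
tool_rot: [3.141, -0.001, 0.154]
force: [-3.1, 0.1, 17.1]
width: 51.1
```

```bash
python3 -m crank '[{"x":0,"y":0,"z":0.1,"spin":0},{"x":0,"y":0,"z":0,"spin":0}]'
```

```text
clock: 6.1
eef_pos: [470.0, -39.2, 36.7]
tool_rot: [3.141, -0.001, 0.154]
force: [-3.8, 0.2, 29.9]
width: 51.0
```

Contact came at TCP z 36.8, so the tips are 3.2 mm above the TCP, as expected. I'll back off so the tips ride about 2 mm above the step, then advance.

```bash
python3 -m crank '[{"x":0,"y":0,"z":-0.45,"spin":0},{"x":1,"y":0,"z":0,"spin":0},{"x":0.7,"y":0,"z":0,"spin":0},{"x":0.4,"y":0,"z":0,"spin":0},{"x":0.3,"y":0,"z":0,"spin":0}]'
```

```text
clock: 6.6
eef_pos: [494.2, -35.3, 38.4]
tool_rot: [-3.142, 0.0, 0.154]
force: [0.4, -0.1, -0.3]
width: 51.3
```

```bash
python3 -m crank '[{"x":0.3,"y":0,"z":0,"spin":0},{"x":0.3,"y":0,"z":0,"spin":0},{"x":0.3,"y":0,"z":0,"spin":0},{"x":0.3,"y":0,"z":0,"spin":0},{"x":0.3,"y":0,"z":0,"spin":0}]'; python3 - <<'E'
from cell import vision
import cv2
cv2.imwrite(f"pics/wrist3.png",vision.get_image("wrist"))
E
```

```text
clock: 7.1
eef_pos: [508.5, -33.2, 38.8]
tool_rot: [-3.142, 0.0, 0.154]
force: [-1.5, -0.4, 0.3]
width: 51.2
```

View pics/wrist3.png

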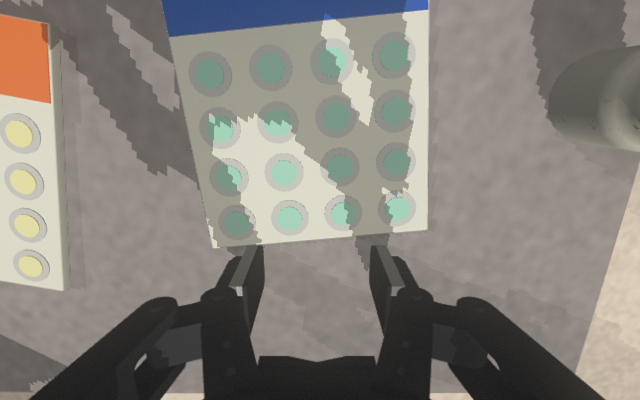

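The left finger is meeting the rear edge at (250,245). I'll go on slowly.

```bash
python3 -m crank '[{"x":0.35,"y":0,"z":0,"spin":0},{"x":0.35,"y":0,"z":0,"spin":0},{"x":0.35,"y":0,"z":0,"spin":0},{"x":0.35,"y":0,"z":0,"spin":0},{"x":0.35,"y":0,"z":0,"spin":0}]'
```

```text
clock: 7.65
eef_pos: [526.1, -30.5, 38.8]
tool_rot: [3.142, -0.0, 0.154]
force: [-1.4, 0.8, -0.1]
width: 51.1
```

```bash
python3 -m crank '[{"x":0.35,"y":0,"z":0,"spin":0},{"x":0.35,"y":0,"z":0,"spin":0},{"x":0.35,"y":0,"z":0,"spin":0},{"x":0.35,"y":0,"z":0,"spin":0},{"x":0.35,"y":0,"z":0,"spin":0}]'; python3 - <<'E'
from cell import vision
import cv2
from h import *
for n in("wrist","side","scene"): cv2.imwrite(f"pics/{n}4.png",vision.get_image(n))
for n in("side","scene"):
    try: blueband(n,cv2.imread(f"pics/{n}4.png"),vision.calibration(n),(655,0))
    except Exception as e: print(e)
E
```

```text
clock: 8.15
eef_pos: [543.3, -27.9, 38.8]
tool_rot: [3.142, 0.0, 0.154]
force: [-0.9, 0.3, 0.4]
width: 50.9
side inner mid [643.9 -13.2] yaw 0.1540 res 0.17
side outer mid [670.8  -9.1] yaw 0.1590 res 0.23
side band rect [28.3 97.8] yaw 0.1539
scene inner mid [645.1 -10.7] yaw 0.1497 res 0.32
scene outer mid [668.   -7.1] yaw 0.1722 res 0.48
scene band rect [25.4 95. ] yaw 0.1556
```

View pics/wrist4.png

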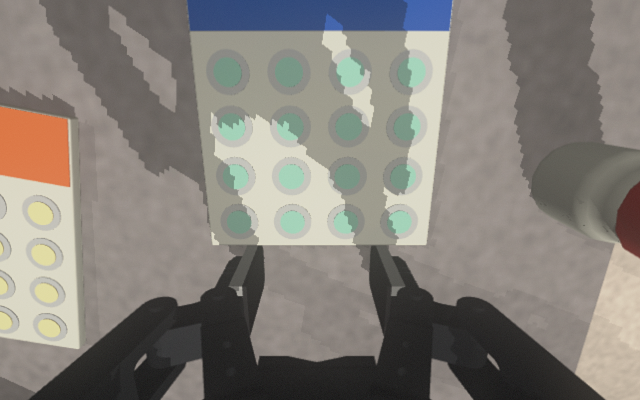

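View pics/side4.png

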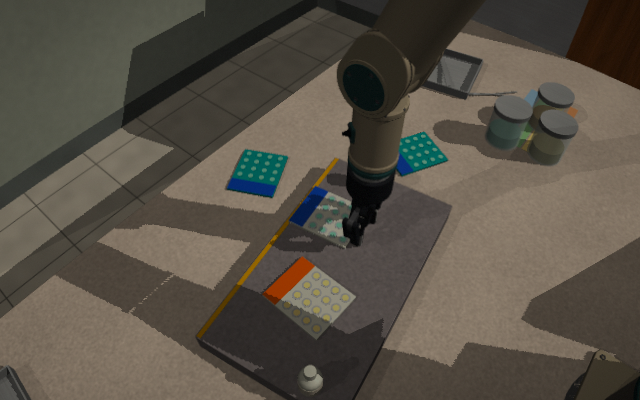

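View pics/scene4.png

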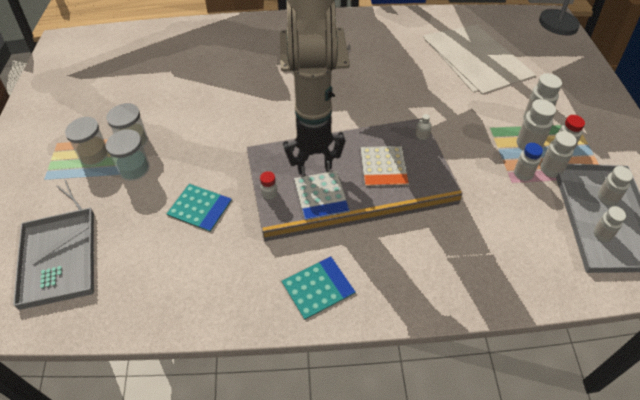

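The card is now square (yaw about 0.154) and flush on both fingertips, with about 33 mm to go. I'll push 28 mm, then measure again.

```bash
python3 -m crank '[{"x":0.35,"y":0,"z":0,"spin":0},{"x":0.35,"y":0,"z":0,"spin":0},{"x":0.35,"y":0,"z":0,"spin":0},{"x":0.35,"y":0,"z":0,"spin":0},{"x":0.35,"y":0,"z":0,"spin":0}]'
```

```text
clock: 8.8
eef_pos: [560.6, -25.1, 38.8]
tool_rot: [3.142, 0.0, 0.154]
force: [-0.5, -0.3, 0.1]
width: 51.1
```

```bash
python3 -m crank '[{"x":0.35,"y":0,"z":0,"spin":0},{"x":0.3,"y":0,"z":0,"spin":0},{"x":0.2,"y":0,"z":0,"spin":0},{"x":0.1,"y":0,"z":0,"spin":0},{"x":0,"y":0,"z":0,"spin":0}]'; python3 - <<'E'
from cell import vision
import cv2
from h import *
for n in("wrist","side","scene"): cv2.imwrite(f"pics/{n}5.png",vision.get_image(n))
cw=vision.calibration("wrist");np.save("cw5.npy",cw,allow_pickle=True)
for n in("side","scene"):
    i=cv2.imread(f"pics/{n}5.png");c=vision.calibration(n)
    try: blueband(n,i,c,(685,-5)); measure(n,i,c)
    except Exception as e: print(e)
E
```

```text
clock: 9.3
eef_pos: [569.9, -23.7, 38.8]
tool_rot: [3.142, -0.0, 0.154]
force: [-0.5, -0.4, 0.1]
width: 51.2
side inner mid [669.7  -9.1] yaw 0.1538 res 0.20
side outer mid [697.   -4.8] yaw 0.1607 res 0.22
side band rect [28.7 98.1] yaw 0.1539
side far x=677.44+-0.1553*y ang 0.1541 res 0.26 n221
side near x=667.88+-0.1539*y ang 0.1527 res 0.23 n214
scene inner mid [671.   -6.9] yaw 0.1527 res 0.33
scene outer mid [693.9  -3.3] yaw 0.1743 res 0.43
scene band rect [25.3 94.6] yaw 0.1556
scene far x=692.21+-0.1541*y ang 0.1529 res 0.35 n219
scene near x=668.07+-0.1553*y ang 0.1541 res 0.28 n227
```

View pics/wrist5.png

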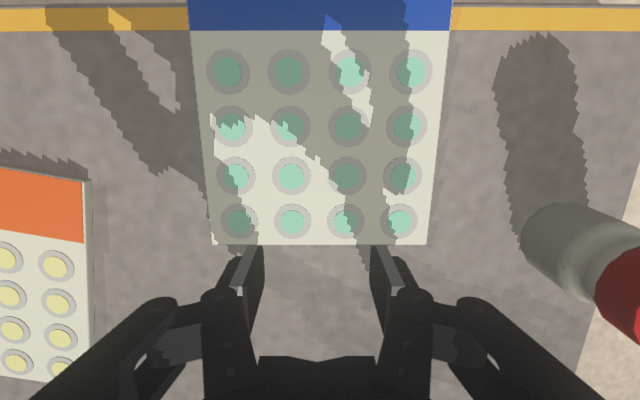

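```bash
cat >> h.py <<'E'
def wristm(img,c,card=(205,435)):
    hsv=cv2.cvtColor(cv2.GaussianBlur(img,(3,3),0),cv2.COLOR_BGR2HSV)
    yl=((hsv[...,0]>13)&(hsv[...,0]<32)&(hsv[...,1]>120));bl=(hsv[...,0]>100)&(hsv[...,0]<130)&(hsv[...,1]>120)
    A=[];B=[];I=[];R=[]
    for u in range(5,636,4):
        v=np.flatnonzero(yl[:100,u])
        if len(v)>5 and (u<card[0]-25 or u>card[1]+25): A.append((u,v[0]-.5));B.append((u,v[-1]+.5))
        v=np.flatnonzero(bl[:100,u])
        if len(v)>5 and card[0]<u<card[1]: I.append((u,v[-1]+.5))
    ex=np.array([np.cos(.154),np.sin(.154)]);ey=np.array([-ex[1],ex[0]])
    for nm,P,z in(("strip far",A,40),("strip near",B,40),("band inner",I,46)):
        if len(P)<5: print(nm,"few");continue
        w=back(c,P,z);p,r,k=linefit(w@ey,w@ex)
        print(nm,"u at v=-108: %.2f"%np.polyval(p,-108),"ang %.4f"%(.154-np.arctan(p[0])),"res %.2f n%d"%(r,k))
E
python3 - <<'E'
from h import *
wristm(cv2.imread("pics/wrist5.png"),np.load("cw5.npy",allow_pickle=True).item())
E
```

```text
strip far u at v=-108: 669.34 ang 0.1538 res 0.09 n88
strip near u at v=-108: 661.51 ang 0.1539 res 0.09 n88
band inner u at v=-108: 660.58 ang 0.1510 res 0.09 n57
```

The wrist view gives the cleanest measure: 8.8 mm to go. The side camera says 7.6–9.0 and the coarse scene camera 6.2. I'll push 6 mm and check again.

```bash
python3 -m crank '[{"x":0.2,"y":0,"z":0,"spin":0},{"x":0.2,"y":0,"z":0,"spin":0},{"x":0.1,"y":0,"z":0,"spin":0},{"x":0.1,"y":0,"z":0,"spin":0},{"x":0,"y":0,"z":0,"spin":0}]'; python3 - <<'E'
from cell import vision
import cv2
from h import *
for n in("wrist","side","scene"): cv2.imwrite(f"pics/{n}6.png",vision.get_image(n))
cw=vision.calibration("wrist");wristm(cv2.imread("pics/wrist6.png"),cw)
for n in("side","scene"):
    i=cv2.imread(f"pics/{n}6.png");c=vision.calibration(n)
    try: blueband(n,i,c,(690,-5))
    except Exception as e: print(e)
cv2.imwrite("pics/wcrop6.png",cv2.resize(cv2.imread("pics/wrist6.png")[:80,120:280],None,fx=5,fy=5,interpolation=0))
E
```

```text
clock: 9.95
eef_pos: [575.8, -22.8, 38.8]
tool_rot: [-3.142, -0.0, 0.154]
force: [0.1, -0.4, 0.9]
width: 51.3
strip far u at v=-108: 669.43 ang 0.1538 res 0.11 n88
strip near u at v=-108: 661.65 ang 0.1543 res 0.11 n88
band inner u at v=-108: 666.54 ang 0.1530 res 0.15 n57
side inner mid [675.4  -8.1] yaw 0.1522 res 0.19
side outer mid [702.5  -4. ] yaw 0.1519 res 0.21
side band rect [28.4 97.7] yaw 0.1526
scene inner mid [676.7  -6. ] yaw 0.1534 res 0.33
scene outer mid [699.7  -2.5] yaw 0.1725 res 0.42
scene band rect [25.4 94.5] yaw 0.1514
```

View pics/wcrop6.png

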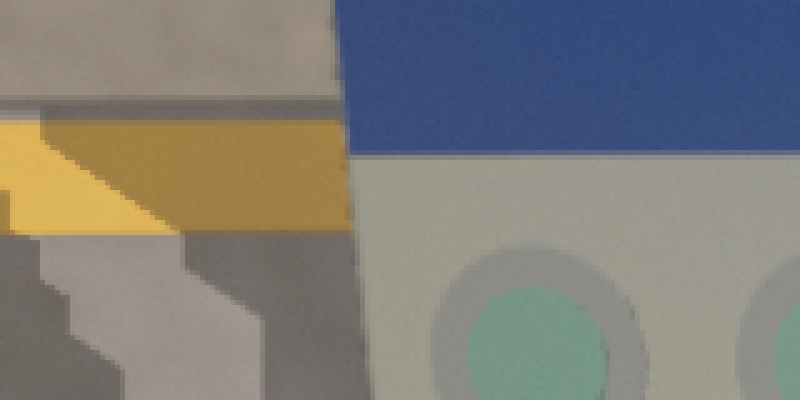

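```bash
python3 - <<'E'
import cv2
a=cv2.imread("pics/side6.png")[150:290,230:390];cv2.imwrite("pics/scrop6.png",cv2.resize(a,None,fx=4,fy=4,interpolation=2))
E
```

```text
(no output)
```

View pics/scrop6.png

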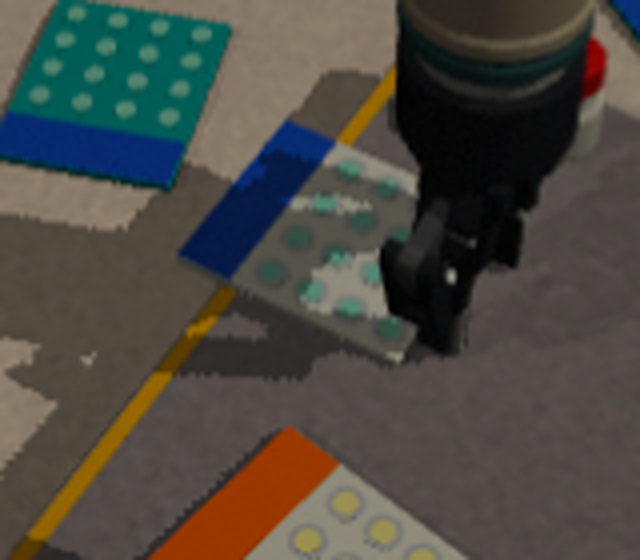

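Beyond the yellow strip (crop rows 120–230) there is a thin sliver, rows 100–120. I need to know whether the step extends past the strip, so I'll check against its 260 mm depth.

```bash
python3 - <<'E'
from h import *
from cell import vision
ex=np.array([np.cos(.154),np.sin(.154)]);ey=np.array([-ex[1],ex[0]])
# profiles along u, averaged along v, side0 and scene0
for n in("side","scene"):
    img=cv2.imread(f"pics/{n}0.png");c=vision.calibration(n)
    for (va,vb) in((-150,-115),(-175,-155),(0,25)):
        us=np.arange(395,705,.5);vs=np.arange(va,vb,1.)
        U,V=np.meshgrid(us,vs,indexing="ij")
        P=U[...,None]*ex+V[...,None]*ey
        q=proj(c,np.c_[P.reshape(-1,2),np.full(U.size,40.)]).astype(np.float32).reshape(*U.shape,2)
        g=np.median(cv2.remap(img,q[...,0],q[...,1],1).astype(float),axis=1)
        d=np.abs(np.gradient(cv2.GaussianBlur(g,(1,5),0).sum(1)))
        pk=[i for i in range(2,len(us)-2) if d[i]==d[i-2:i+3].max() and d[i]>6]
        print(n,va,[(us[i],round(d[i])) for i in pk if us[i]<430 or us[i]>650])
img=cv2.imread("pics/wrist6.png");
a=img[0:45,500:560].mean(1).round(); print(a[10:45:1].astype(int).tolist())
w=vision.calibration("wrist");print([np.round(back(w,[[530,r]],40)@ex,2) for r in (17,19,20,21,23,24,25,46,47)])
E
```

```text
side -150 [(np.float64(407.5), 26), (np.float64(410.5), 14), (np.float64(669.0), 7), (np.float64(696.0), 20)]
side -175 [(np.float64(407.0), 23), (np.float64(410.5), 11), (np.float64(669.0), 8), (np.float64(697.0), 18)]
side 0 [(np.float64(407.5), 28), (np.float64(410.5), 16), (np.float64(670.5), 11), (np.float64(697.0), 21)]
scene -150 [(np.float64(409.5), 10), (np.float64(669.0), 20), (np.float64(696.0), 16)]
scene -175 [(np.float64(410.0), 10), (np.float64(669.0), 19), (np.float64(696.0), 15)]
scene 0 [(np.float64(411.0), 12), (np.float64(668.5), 7), (np.float64(696.0), 16)]
[[124, 139, 150], [124, 138, 150], [124, 138, 150], [124, 139, 150], [125, 139, 150], [125, 140, 151], [125, 140, 151], [126, 140, 152], [125, 140, 151], [113, 126, 136], [101, 109, 117], [111, 119, 127], [128, 135, 143], [136, 145, 157], [116, 167, 199], [92, 181, 221], [90, 182, 221], [91, 181, 221], [91, 182, 221], [91, 182, 221], [91, 182, 221], [91, 182, 221], [91, 182, 221], [91, 182, 221], [91, 182, 221], [91, 182, 221], [91, 182, 221], [91, 182, 221], [91, 182, 221], [91, 182, 221], [91, 182, 221], [91, 182, 221], [91, 182, 221], [91, 182, 221], [90, 182, 222]]
[array([672.07]), array([671.36]), array([671.01]), array([670.65]), array([669.94]), array([669.58]), array([669.23]), array([661.58]), array([661.21])]
```

The sliver is step top: it carries the same shadow boundary and the grey of the step. So the true edge lies about 1 mm past the yellow. The near edge at 410.5 plus 260 gives 670.5 and the wrist view 670.6, while the band border is at 666.5. I'll push 3.9 mm.

```bash
python3 -m crank '[{"x":0.15,"y":0,"z":0,"spin":0},{"x":0.12,"y":0,"z":0,"spin":0},{"x":0.07,"y":0,"z":0,"spin":0},{"x":0.05,"y":0,"z":0,"spin":0},{"x":0,"y":0,"z":0,"spin":0}]'; python3 - <<'E'
from cell import vision
import cv2
from h import *
for n in("wrist","side"): cv2.imwrite(f"pics/{n}7.png",vision.get_image(n))
cw=vision.calibration("wrist");wristm(cv2.imread("pics/wrist7.png"),cw)
i=cv2.imread(f"pics/side7.png");c=vision.calibration("side")
blueband("side",i,c,(690,-5))
cv2.imwrite("pics/wcrop7.png",cv2.resize(cv2.imread("pics/wrist7.png")[:60,400:520],None,fx=6.6,fy=6.6,interpolation=0))
E
```

```text
clock: 10.6
eef_pos: [579.6, -22.1, 38.8]
tool_rot: [-3.142, -0.0, 0.154]
force: [0.1, -0.1, 0.1]
width: 51.0
strip far u at v=-108: 669.43 ang 0.1540 res 0.13 n88
strip near u at v=-108: 661.63 ang 0.1546 res 0.12 n88
band inner u at v=-108: 670.44 ang 0.1524 res 0.15 n57
side inner mid [679.3  -7.5] yaw 0.1541 res 0.20
side outer mid [706.4  -3.3] yaw 0.1497 res 0.22
side band rect [28.6 97.9] yaw 0.1535
```

View pics/wcrop7.png

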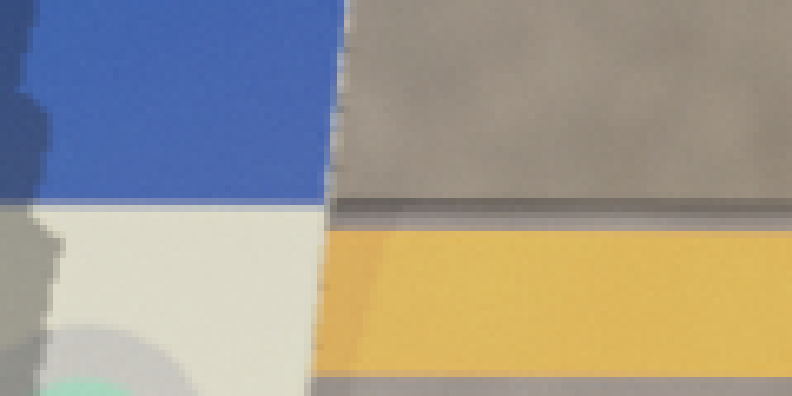

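Band border at 670.4 against the edge at about 670.5, square to within 0.002 rad. I'll back straight off, then rise clear.

```bash
python3 -m crank '[{"x":-0.3,"y":0,"z":0,"spin":0},{"x":-1,"y":0,"z":0,"spin":0},{"x":-1.5,"y":0,"z":0,"spin":0},{"x":0,"y":0,"z":-1,"spin":0},{"x":0,"y":0,"z":-3,"spin":0}]'; python3 -m crank '[{"x":0,"y":0,"z":-4,"spin":0},{"x":0,"y":0,"z":-4,"spin":0},{"x":-2,"y":0,"z":-4,"spin":0},{"x":-2,"y":0,"z":-2,"spin":0},{"x":0,"y":0,"z":0,"spin":0}]'
python3 - <<'E'
from cell import vision
import cv2
from h import *
for n in("wrist","side","scene"): cv2.imwrite(f"pics/{n}8.png",vision.get_image(n))
for n in("side","scene"):
    i=cv2.imread(f"pics/{n}8.png");c=vision.calibration(n);blueband(n,i,c,(690,-5));
    for nm in("orange_card","red_bottle","white_bottle"): print(n,nm,[np.round(back(c,[p["point"]],40),1) for p in vision.place_of(nm,n)[:1]])
E
```

```text
clock: 11.2
eef_pos: [549.6, -26.5, 77.8]
tool_rot: [-3.141, 0.005, 0.154]
force: [0.4, 0.6, 0.6]
width: 51.3
clock: 11.7
eef_pos: [512.2, -33.4, 222.6]
tool_rot: [3.14, -0.005, 0.153]
force: [0.5, -0.1, -0.3]
width: 51.3
side inner mid [679.3  -7.4] yaw 0.1527 res 0.18
side outer mid [706.6  -3.2] yaw 0.1439 res 0.23
side band rect [28.8 98.2] yaw 0.1520
side orange_card []
side red_bottle [array([[ 602.1, -139.5]])]
side white_bottle [array([[440. , 247.5]])]
scene inner mid [680.2  -5.1] yaw 0.1513 res 0.22
scene outer mid [704.2  -1.4] yaw 0.1527 res 0.34
scene band rect [25.6 95.7] yaw 0.1526
scene orange_card [array([[538.7, 134.8]])]
scene red_bottle [array([[ 591.8, -136.2]])]
scene white_bottle [array([[432.9, 243.5]])]
```

View pics/scene8.png

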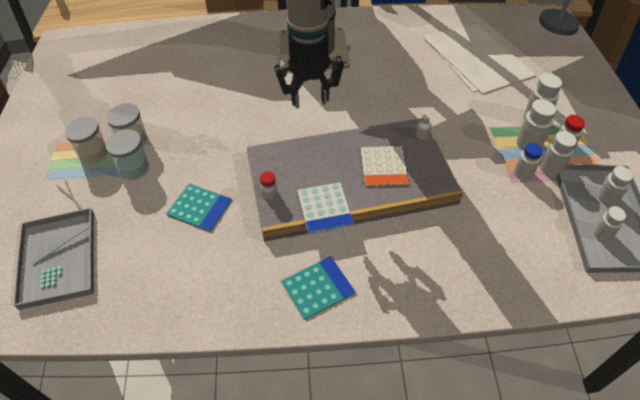

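View pics/wrist8.png

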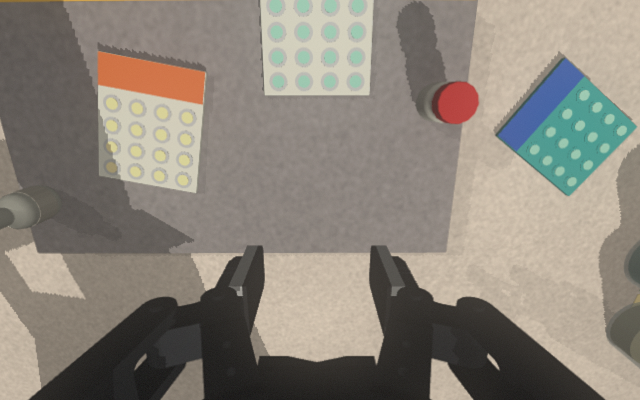

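```bash
python3 -c "
from cell import ctrl;print(ctrl.finish_job())"
```

```text
the job is handed in; nothing more can be done
None
```

I slid the blue-banded card flat along the step by pushing its rear edge with two spread fingertips. This squared it to the far edge. I then backed off, rose clear and handed in at about 12 s of the 32 s allowed.

**Band position:** The last wrist-camera check, before backing off, put the band's inner border within about 0.1 mm of the edge. After I withdrew, the side camera agreed to about 0.5 mm. The coarser scene camera read about 1–2 mm too far out.

**Edge reference:** I measured to the step's true edge, about 1 mm beyond the yellow strip, because the step top continues slightly past the strip. If the strip's outer rim was meant, the band is about 1 mm further out.

**Squareness:** All three cameras put the card square to the edge within 0.003 rad.

**Other items:** The orange card and both bottles were never touched. Their positions show no shift beyond network noise (up to about 7 mm), and the pictures show them standing as before. In the final side picture the network did not report the orange card, so for that one I relied on the scene and wrist pictures.

**Forces:** Wrist force peaked at about 30 N, when the fingertips pressed on the step while finding its height. It stayed below about 2 N during the push.

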